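# Park the glaze pan and fold the cover over the hot place

### The job

Slide the red-lidded steel pan from the red heated place of the warming plate onto the green-ringed place, keeping its base on the plate all the way (no lifting or tipping) until it stands centred inside the green ring. Then fold the clear hinged cover down flat over the freed red place. Leave the blue-lidded pot on the white place, and the red-capped tub beside the plate, where they are.

Things in the scene. Friction and masses are not known exactly. Their poses are not given: they have to be found in the camera images.
- hob: Fixed warming plate: black top in an aluminium tray, 310 (x) x 440 (y) x 30 mm high. Origin at the centre of its underside, on the table; x away from the robot, y left. Painted rings on top, 140 mm outer diameter: red at x -15, y -110; green and white at x +70 and -80 (either way round), y +110 mm. Two hinge posts, 24 x 12 mm, 60 mm above the table, at x 135, y -197 and -23 mm
- red_place (a point): Centre of the red ring, on the plate's top surface
- green_place: Green painted ring on the plate (flat mark, inner diameter 128 mm), the pan's destination. Origin at its centre on the plate's top surface
- white_place: White painted ring on the plate (flat mark, inner diameter 128 mm), with the blue-lidded pot on it. Origin at its centre on the plate's top surface
- pan: Loose squat round steel pan, 110 mm diameter, 43 mm high, flat red lid that stays on; 0.4 to 0.8 kg. A black stub grip, 18 mm wide, 10 mm thick, sticks out to 85 mm from the centre along the pan's own -x, 24 to 34 mm above its base. Origin at the centre of its underside; z up. Starts near the middle of the red ring
- cover (a joint): Angle of the clear cover about its hinge: 0 = folded down flat over the red place, 1.57 = upright, 1.85 = stop, leaning back. A stiff hinge: it stays where it is left, and about 1 to 4 N at its free edge moves it
- cover_hinge (a point): Middle of the cover's hinge axis: at x 135, y -110 mm of the plate, 44 mm above the table, along the plate's y. Its axes turn with the cover: -x points from hinge to free edge, z out of the face that is up when shut. The cover: clear plate in an aluminium frame 8 mm thick (centred on the axis), 152 mm wide, reaching 210 mm from the axis
- cover_tab (a point): Centre of the orange tab at the cover's free edge, 221 mm from the hinge axis; tab 60 mm wide, 24 mm long, 8 mm thick
- blue_pot: Loose white pot with a blue lid, 85 mm diameter, 46 mm high, standing on the white ring. Origin at the centre of its underside. Leave alone
- tub_a: Loose tub with a red cap, 68 mm diameter, 75 mm high. Origin at the centre of its underside. Leave alone
Mind the look-alikes: they are no part of the job. There is more than one size of the pan; the job needs the middle-sized.

How it is judged:
On the way, in this order (a step that is already met when the one before it is completed fails the run):
1. the pan stands upright and still on the plate, centred inside the green ring (horizontal distance between pan and green_place below 0.012 m and z of pan in the frame of hob below 0.034 m and linear speed of pan below 0.02 m/s and angle between pan's own z axis and vertical below 0.06 rad), for 0.2 s.
2. the cover is folded down flat over the red place (value of joint cover below 0.06 rad), for 0.2 s.
At the end, for the whole second after the job is handed in: The pan stands upright, at rest on the plate, its centre within 12 mm of the green ring's centre; the cover is within 0.06 rad of flat; the blue-lidded pot still stands on the white place, within 22 mm of its centre, and the red-capped tub still stands upright near where it was (within 20 mm) (all of step 1 and value of joint cover below 0.06 rad and horizontal distance between blue_pot and white_place below 0.022 m and angle between each of blue_pot, tub_a's own z axis and vertical below 0.1 rad and distance of tub_a from where it was at the start of the episode below 0.02 m); the robot touches nothing.
It fails at once if the pan is lifted more than 6 mm off the plate or leaves it (z of pan in the frame of hob above 0.036 m or z of pan in the frame of hob below 0.02 m).
It fails at once if the pan is tipped more than 0.2 rad (angle between pan's own z axis and vertical above 0.2 rad).
It fails at once if the blue-lidded pot is moved more than 12 mm (distance of blue_pot from where it was at the start of the episode above 0.012 m).
It fails at once if the red-capped tub is moved more than 20 mm (distance of tub_a from where it was at the start of the episode above 0.02 m).
It also fails if it takes over 64 s, if anything falls off the work surface, if the arm or the gripper's body presses on something with over 40 N, if the wrist force passes 120 N, or if a joint passes its speed limit or range.

### The arm

A 6-joint arm with a two-finger parallel gripper is mounted at the origin on the work surface. World frame = base frame: x ahead of the robot, y to its left, z up, the work surface at z = 0. Lengths are in m, angles in rad, forces in N, time in s.
With the tool pointing down it reaches from about 0.375 to 0.9 m from the base axis. Payload 3.1 kg.
Tool frame: the origin (TCP) lies midway between the tips of the shut fingers; the grasp point (between the pads) lies 19 mm behind it; z points along the fingers, y is the line along which they close (so a half turn about z gives the same grasp; the last joint's range is limited). The gripper opens to 87 mm and grips with 3 to 60 N. Pads are 19 mm wide; open, the fingers measure 117 mm over their backs; the gripper's body (75 mm by 190 mm) begins 51 mm behind the grasp point.
Start: joints at [-1.294, 0.527, 1.433, -0, 1.181, -0.178], TCP at [0.275, -0.561, 0.223] pointing down, gripper open.
Joint ranges: [-3.08, 3.08], [-0.75, 2.2], [0.22, 2.44], [-1.43, 4.57], [0, 2.65], [-2.85, 2.85]. Speed limits (rad/s): [2.79, 2.79, 3.14, 3.14, 3.14, 3.14].

### API

Orientations are given as a unit quaternion [x, y, z, w].
In Python, from rig import robot gives the robot as it stands.
- The arm moves only by the shell command python3 -m jog 'ROWS' [FORCE]. ROWS is a JSON object of lists of equal length, an entry for each row: "dp": the shift along the tool's x, y, z in mm, a list of three; "delta_rot": the turn, a rotation vector about the tool's x, y, z in rad, a list of three; "gripper": the opening, from -1 (shut) to 1 (fully open). A call has 1 to 12 rows; each row is the pose to reach, as a shift and turn from the pose commanded when the call began, along the tool's axes at that moment; what a row does not reach only later rows make up. A row lasts 1/10 s, in which the tool goes at most 50 mm and 8.59 degrees, less where a joint would pass 70% of its speed; a pose out of reach is approached as far as the arm can. A call with a gripper value outside its range is refused whole. The fingers move at their own pace and stop on an object; FORCE is the grip in N (left out, the last holds). Time passes only in rows, so rows that repeat a pose let the fingers close. It gives the time, the measured TCP pose, the force, the opening and the grip force at its end, in the units of the state.
- robot.get_obs(): the state, without advancing time (a new reading comes with each control period).
- robot.camera(name): name is "scene" or "side" or "wrist"; returns the picture (384x512x3 uint8, red, green, blue); there is no depth.
- robot.camera_model(name): a dict with "fx", "fy", "cx", "cy" (pixels), "xyz" and "orientation" of the camera in the world; the wrist camera has in their place "T_tool_cam" (4x4, takes a point from camera to tool coordinates, whose origin is the TCP and whose axes are the flange's). Camera axes: x right, y down, z forward; pixel columns grow to the right and rows downward; lengths in m; the calibration is good to about 2 mm. The wrist camera is an equidistant fisheye: a pixel r from the principal point sees the ray r / f radians off the axis. A picture is of the moment at which its call begins: read the wrist's pose just before it. camera_model takes no time and is no camera call.
- robot.hand_in(): hands the job in; it is judged then, once.
Trained networks look in the newest picture that a camera, given by its name, has taken for a name from the list of things; names that differ only in an ending like _2 or _b are one class to them, and where a whole thing is asked for, a point or a joint stands for the part that bears it (a point fixed in the world has none). Each returns a list of dicts, best first, with "score" (0 to 1); they miss things now and then, are a little off and sometimes report something else, mostly with a low value. They report only what shows in the picture. A call takes as long as a camera call. They do not tell look-alikes from the thing itself.
- robot.search_frame(name, camera): "rect" ([left, top, right, bottom] in pixels, round what is visible of it).
The state is a dict: "time": time; "q": joint angles; "joint_velocities": joint speeds; "joint_torque": joint torques, N m; "position": TCP position; "tool_rot": TCP orientation; "ft_force": force on the tool from outside, world axes, zero at the start; "moment": the same for the moment, N m; "grip_width": finger opening in m; "grip_force": force on a finger pad.
Only numpy, scipy, OpenCV 4.12 (cv2) and the standard library are available. Lean on these libraries where they do the work, as an engineer would, in place of code of your own. Each camera call takes 0.05 s, during which the arm holds its last target. There are 200 camera calls.

## Working session

There is one attempt and no reset: what is moved stays moved. The work goes in short steps, Python scripts to look and compute and a shell command to move; the robot and the scene stay as the last step left them, time stands still between calls to the robot, and variables do not carry over. Pictures are saved under pics/ and viewed, at most 10 in all, crops included, and the job is handed in when it is done.

```bash
mkdir -p pics; ls
python3 - <<'E'
from rig import robot
import cv2
for c in("scene","side"):
    im=robot.camera(c); cv2.imwrite(f"pics/{c}0.png",im[:,:,::-1])
    for n in("pan","hob","cover","blue_pot","tub_a","green_place","white_place","cover_tab"):
        try: print(c,n,[(round(d["score"],2),[round(v) for v in d["rect"]]) for d in robot.search_frame(n,c)][:4])
        except Exception as e: print(c,n,e)
    print(robot.camera_model(c))
print(robot.camera_model("wrist"));print(robot.get_obs())
E
```

```text
pics
scene pan [(0.97, [104, 223, 149, 257]), (0.96, [236, 157, 299, 205]), (0.77, [287, 74, 355, 127]), (0.27, [162, 106, 206, 222])]
scene hob [(0.81, [164, 108, 369, 343])]
scene cover [(0.63, [162, 109, 207, 218])]
scene blue_pot [(0.64, [227, 249, 270, 294])]
scene tub_a [(0.72, [221, 88, 249, 124])]
scene green_place [(0.89, [284, 225, 352, 284]), (0.19, [161, 105, 205, 222])]
scene white_place [(0.68, [216, 248, 284, 306])]
scene cover_tab [(0.82, [161, 105, 204, 222])]
{'fx': 448.75046273314405, 'fy': 448.75046273314405, 'cx': 260.37870872622653, 'cy': 195.59142741402334, 'xyz': array([0.79950259, 0.41610725, 0.89183822]), 'orientation': array([ 0.23889134,  0.92507631, -0.28462068, -0.07845907])}
side pan [(0.63, [261, 164, 301, 202]), (0.57, [156, 153, 185, 182]), (0.43, [374, 139, 380, 173])]
side hob [(0.83, [159, 82, 346, 304])]
side cover [(0.64, [202, 89, 248, 179]), (0.59, [186, 215, 239, 253]), (0.4, [310, 117, 335, 151])]
side blue_pot [(0.83, [189, 204, 232, 245])]
side tub_a [(0.72, [312, 117, 335, 149])]
side green_place [(0.97, [242, 228, 304, 273]), (0.35, [190
[... 855 characters left out ...]
29448412e+00,  5.27437970e-01,  1.43267749e+00, -8.29543980e-06,
        1.18140876e+00, -1.78507935e-01]), 'joint_velocities': array([-1.73856132e-03, -1.88500781e-04, -1.66328158e-05, -1.23163640e-03,
        3.49852346e-04, -1.68304782e-03]), 'joint_torque': array([ 7.03206697e-04, -4.39994073e+01, -1.76987779e+01,  6.34967024e-02,
        5.03394892e-02,  5.58001432e-07]), 'position': array([ 0.27458001, -0.56144285,  0.22259373]), 'tool_rot': array([ 9.74253219e-01,  2.25456567e-01, -2.16014303e-06,  3.43623379e-05]), 'ft_force': array([-0.20951017,  0.13811341, -0.1830426 ]), 'moment': array([ 0.06641511, -0.0493484 ,  0.00582028]), 'grip_force': 0.0, 'grip_width': 0.08685858208455191}
```

Run:
```python
import cv2,numpy as np
a=cv2.imread("pics/scene0.png")[50:350,80:400];b=cv2.imread("pics/side0.png")[50:320,130:400]
a=cv2.resize(a,None,fx=2.4,fy=2.4,interpolation=cv2.INTER_CUBIC);cv2.imwrite("pics/scene1.png",a[:600,:790])
b=cv2.resize(b,None,fx=2.2,fy=2.2,interpolation=cv2.INTER_CUBIC);cv2.imwrite("pics/side1.png",b)
```

```text
(no output)
```

View pics/scene0.png

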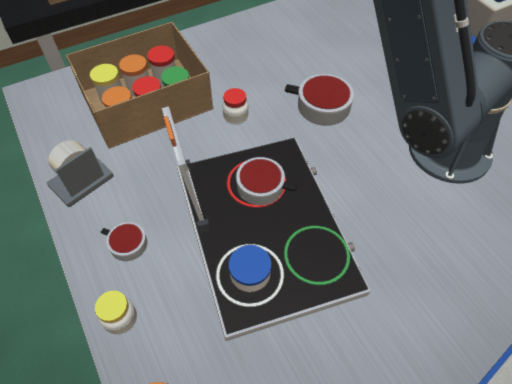

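View pics/side1.png

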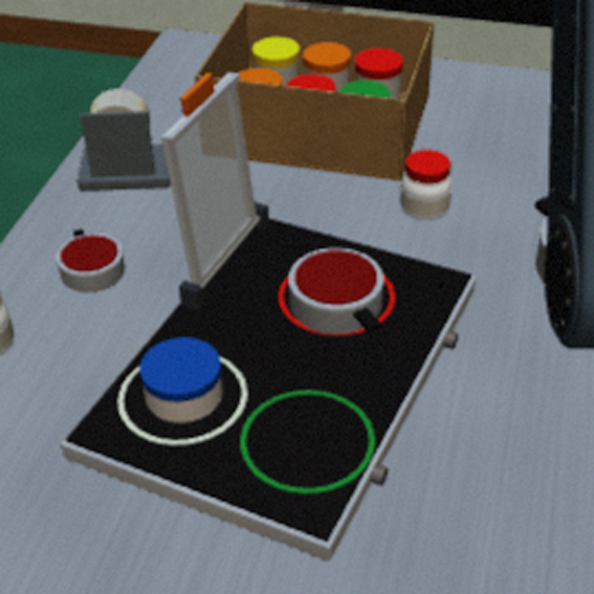

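The scene view shows three red-lidded pans: small at (126,240), middle-sized on the red ring at (261,180), and large at (325,98). The one on the red ring fits both the size and the place. The green ring is at (318,254), empty and on the robot side. The blue pot is on white at (250,268). The cover stands upright at (185,165) with its orange tab at the top, and the tub is at (235,105). Next I measure.

```bash
cat > h.py <<'E'
from rig import robot
import cv2,numpy as np
from scipy.spatial.transform import Rotation as R
def ray(c,uv):
    m=robot.camera_model(c);uv=np.atleast_2d(uv).astype(float)
    d=np.c_[(uv[:,0]-m["cx"])/m["fx"],(uv[:,1]-m["cy"])/m["fy"],np.ones(len(uv))]
    return m["xyz"],R.from_quat(m["orientation"]).apply(d)
def onz(c,uv,z):
    o,d=ray(c,uv);return (o+d*((z-o[2])/d[:,2])[:,None])[:,:2]
def proj(c,P):
    m=robot.camera_model(c);p=R.from_quat(m["orientation"]).inv().apply(np.atleast_2d(P)-m["xyz"])
    return np.c_[p[:,0]/p[:,2]*m["fx"]+m["cx"],p[:,1]/p[:,2]*m["fy"]+m["cy"]]
def pix(im,lo,hi,box):
    hsv=cv2.cvtColor(im,cv2.COLOR_BGR2HSV);m=cv2.inRange(hsv,lo,hi);k=np.zeros_like(m)
    l,t,r,b=box;k[t:b,l:r]=m[t:b,l:r];ys,xs=np.nonzero(k);return np.c_[xs,ys]
def circ(p):
    A=np.c_[2*p,np.ones(len(p))];s=np.linalg.lstsq(A,(p**2).sum(1),rcond=None)[0]
    c=s[:2];r=np.linalg.norm(p-c,axis=1);return c,np.median(r),r.std()
E
python3 - <<'E'
from h import *
B={"scene":dict(green=(280,220,356,288),pan=(232,152,302,208),blue=(224,242,275,280),hob=(160,130,372,338)),
   "side":dict(green=(236,224,308,276),pan=(258,160,302,202),blue=(189,202,232,228),hob=(155,140,350,304))}
for c in B:
    im=cv2.imread(f"pics/{c}0.png");b=B[c]
    g=pix(im,(45,100,50),(80,255,255),b["green"]);print(c,"green",circ(onz(c,g,.03)),len(g))
    m=pix(im,(100,120,60),(125,255,255),b["blue"]);q=onz(c,m,.076);print("blue",(q.max(0)+q.min(0))/2,np.ptp(q,axis=0))
    hsv=cv2.cvtColor(im,cv2.COLOR_BGR2HSV);l,t,r,bb=b["pan"]
    red=(((hsv[:,:,0]<8)|(hsv[:,:,0]>172))&(hsv[:,:,1]>110)&(hsv[:,:,2]>50)).astype(np.uint8)
    k=np.zeros_like(red);k[t:bb,l:r]=red[t:bb,l:r]
    k=cv2.morphologyEx(k,cv2.MORPH_OPEN,np.ones((5,5),np.uint8))
    ys,xs=np.nonzero(k);q=onz(c,np.c_[xs,ys],.073);print("pan",q.mean(0),(q.max(0)+q.min(0))/2,np.ptp(q,axis=0))
    cv2.imwrite(f"pics/red_{c}.png",k*255)
    blk=(hsv[:,:,2]<45).astype(np.uint8);k=np.zeros_like(blk);l,t,r,bb=b["hob"];k[t:bb,l:r]=blk[t:bb,l:r]
    k=cv2.morphologyEx(k,cv2.MORPH_CLOSE,np.ones((5,5),np.uint8))
    cs=max(cv2.findContours(k,cv2.RETR_EXTERNAL,2)[0],key=cv2.contourArea)
    h=cv2.convexHull(cs);ap=cv2.approxPolyDP(h,6,True)[:,0];print("hob",ap.tolist(),onz(c,ap,.03).round(3).tolist())
print("tubs",onz("scene",[[235,97]],.075),onz("side",[[130+427/2.2,50+165/2.2]],.075))
print("tab scene",onz("scene",[[168,125]],.25))
print("grip tip side",onz("side",[[130+378/2.2,50+320/2.2]],.06),"scene",onz("scene",[[294,187]],.06))
E
```

```text
scene green (array([0.47394139, 0.09486429]), np.float64(0.0669066982525041), np.float64(0.002144056288121998)) 607
blue [0.62076801 0.06625924] [0.08590926 0.08302202]
pan [ 0.49463018 -0.1177722 ] [ 0.4941494  -0.11875098] [0.09220846 0.09215951]
hob [[293, 140], [338, 232], [343, 265], [324, 279], [211, 271], [191, 164]] [[0.35, -0.204], [0.403, 0.073], [0.44, 0.144], [0.492, 0.151], [0.689, 0.022], [0.609, -0.257]]
side green (array([0.474869  , 0.09426571]), np.float64(0.06696624200146184), np.float64(0.0024765768473045194)) 525
blue [0.61999185 0.06444354] [0.08696771 0.08627159]
pan [ 0.49359902 -0.11678815] [ 0.4942544  -0.11773983] [0.09255003 0.09361546]
hob [[247, 145], [343, 175], [278, 295], [161, 250]] [[0.637, -0.278], [0.347, -0.207], [0.427, 0.212], [0.716, 0.155]]
tubs [[ 0.42841165 -0.36978767]] [[ 0.42672371 -0.36477482]]
tab scene [[ 0.65718534 -0.19473913]]
grip tip side [[ 0.43300213 -0.06880004]] scene [[ 0.43761909 -0.06051109]]
```

```bash
python3 -m jog '{"dp":[[364,-369,20],[364,-369,20],[364,-369,20],[364,-369,20],[364,-369,20],[364,-369,20],[364,-369,20],[364,-369,20],[364,-369,20],[364,-369,20],[364,-369,20],[364,-369,20]],"delta_rot":[[0,0,-1.955],[0,0,-1.955],[0,0,-1.955],[0,0,-1.955],[0,0,-1.955],[0,0,-1.955],[0,0,-1.955],[0,0,-1.955],[0,0,-1.955],[0,0,-1.955],[0,0,-1.955],[0,0,-1.955]],"gripper":[0,0,0,0,0,0,0,0,0,0,0,0]}' 20
python3 - <<'E'
from h import *
from scipy.optimize import least_squares
# refine hob pose: green ring centre + hob-top corner (side), rings in hob frame
G=np.array([.4744,.0946])
cor=onz("side",[[247,145],[343,175],[278,295],[161,250]],.03)
def f(p,W=.155,L=.22):
    c,s=np.cos(p[2]),np.sin(p[2]);M=np.array([[c,-s],[s,c]])
    r=[(p[:2]+M@[-.08,.11]-G)*3]
    for q,(a,b) in zip(cor,[(1,-1),(-1,-1),(-1,1),(1,1)]): r.append((p[:2]+M@[a*(p[3]),b*p[4]]-q))
    return np.concatenate(r)
s=least_squares(f,[.53,-.03,-.18,.15,.215]);p=s.x;print(p,f(p).round(4))
c,n=np.cos(p[2]),np.sin(p[2]);M=np.array([[c,-n],[n,c]])
for k,v in dict(red=(-.015,-.11),white=(.07,.11),hinge=(.135,-.11)).items(): print(k,p[:2]+M@v)
# red ring pixels: outside lid
for c in("scene","side"):
    hsv=cv2.cvtColor(cv2.imread(f"pics/{c}0.png"),cv2.COLOR_BGR2HSV)
    m=(((hsv[:,:,0]<8)|(hsv[:,:,0]>172))&(hsv[:,:,1]>150)&(hsv[:,:,2]>60));ys,xs=np.nonzero(m)
    q=onz(c,np.c_[xs,ys],.03);d=np.linalg.norm(q-[.4977,-.1336],axis=1);q=q[(d>.058)&(d<.08)];print("redring",circ(q),len(q))
im=robot.camera("wrist");cv2.imwrite("pics/w1.png",im[:,:,::-1]);o=robot.get_obs();print(o["position"],o["tool_rot"],o["time"])
E
```

```text
time: 2.1
position: [0.4398, -0.0671, 0.2027]
tool_rot: [0.424, 0.906, 0.0, -0.0]
ft_force: [0.4, -1.0, -0.5]
grip_width: 0.0436
grip_force: 0.0
[ 0.53150649 -0.02899468 -0.19500686  0.14821112  0.21647421] [-0.0002 -0.0005 -0.0018  0.0075 -0.0024 -0.0058  0.0015  0.0005  0.0033
 -0.0006]
red [ 0.49547573 -0.13400318]
white [0.62149479 0.06535629]
hinge [ 0.64263268 -0.16306917]
redring (array([ 0.49824932, -0.13271583]), np.float64(0.06518702305206278), np.float64(0.003125153075024512)) 354
redring (array([ 0.49726493, -0.13461657]), np.float64(0.06771602042526191), np.float64(0.004705429896811471)) 386
[ 0.4398048  -0.0684023   0.20271952] [ 4.22662917e-01  9.06286940e-01 -3.20948836e-05  2.01295620e-04] 2.15
```

View pics/w1.png

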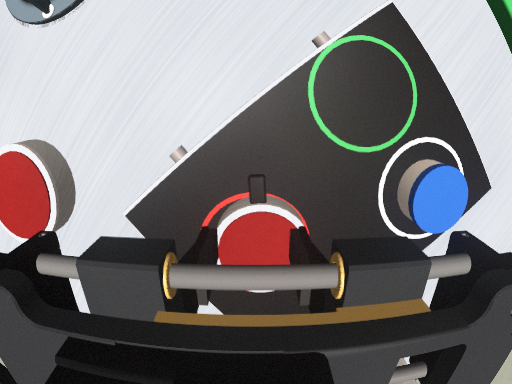

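The wrist view shows the pan lid at about (262,240), the stub pointing up the image from about (258,200) to (257,176), the green ring at (362,93) and the pot at (440,198). I'll unproject these.

```bash
cat >> h.py <<'E'
def wz(uv,z,o):
    m=robot.camera_model("wrist");uv=np.atleast_2d(uv).astype(float)
    a=np.c_[uv[:,0]-m["cx"],uv[:,1]-m["cy"]]/m["fx"];t=np.linalg.norm(a,axis=1,keepdims=True)
    d=np.c_[a/np.maximum(t,1e-9)*np.sin(t),np.cos(t)];T=m["T_tool_cam"];Q=R.from_quat(o["tool_rot"])
    c=o["position"]+Q.apply(T[:3,3]);w=Q.apply(d@T[:3,:3].T);return (c+w*((z-c[2])/w[:,2])[:,None])[:,:2]
E
python3 - <<'E'
from h import *
o=robot.get_obs();im=cv2.imread("pics/w1.png")
g=pix(im,(45,100,50),(80,255,255),(300,30,425,155));print("green",circ(wz(g,.03,o)))
b=wz([[250,176],[265,176],[250,199],[266,199]],.064,o);print(b)
t=b[:2].mean(0);s=b[2:].mean(0);d=t-s;print("tip",t,"dir",np.degrees(np.arctan2(d[1],d[0])),np.linalg.norm(b[0]-b[1]))
print("dir from pan",t-[.4942,-.118],np.degrees(np.arctan2(*(t-[.4942,-.118])[::-1])))
hsv=cv2.cvtColor(im,cv2.COLOR_BGR2HSV);red=((hsv[:,:,0]<8)|(hsv[:,:,0]>172))&(hsv[:,:,1]>120)&(hsv[:,:,2]>60)
ys,xs=np.nonzero(red[:262,222:290]);q=wz(np.c_[xs+222,ys],.073,o);print("lid",(q.max(0)+q.min(0))/2,np.ptp(q,axis=0))
cv2.imwrite("pics/w1c.png",cv2.resize(im[150:270,180:340],None,fx=5,fy=5,interpolation=cv2.INTER_CUBIC)[:600,:800])
E
```

```text
green (array([0.47582819, 0.09382054]), np.float64(0.06699171549091065), np.float64(0.001916058944419016))
[[ 0.43267365 -0.06347806]
 [ 0.44460865 -0.05346609]
 [ 0.44870072 -0.08271485]
 [ 0.46172362 -0.0718092 ]]
tip [ 0.43864115 -0.05847207] dir 131.40936219165616 0.015578309879716881
dir from pan [-0.05555885  0.05952793] 133.02478547845598
lid [ 0.47674245 -0.10721979] [0.10125902 0.09934633]
```

View pics/w1c.png

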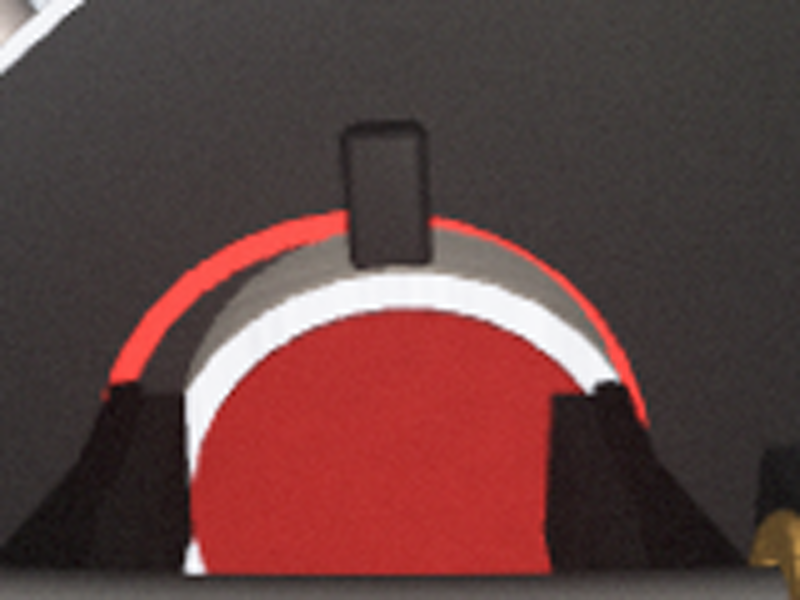

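The crop confirms the middle-sized pan on the red ring, with its stub at about (257,190) in line with the tool. I'll descend on the stub.

```bash
python3 -m jog '{"dp":[[-2,6,40],[-2,6,80],[-2,6,110],[-2,6,130],[-2,6,150],[-2,6,160],[-2,6,160]],"delta_rot":[[0,0,-0.044],[0,0,-0.044],[0,0,-0.044],[0,0,-0.044],[0,0,-0.044],[0,0,-0.044],[0,0,-0.044]],"gripper":[0,0,0,0,0,0,0]}' 20
python3 - <<'E'
from h import *
o=robot.get_obs();print(o["position"],o["tool_rot"],o["ft_force"])
im=robot.camera("wrist");cv2.imwrite("pics/w2.png",im[:,:,::-1])
E
```

```text
time: 2.85
position: [0.4449, -0.068, 0.0416]
tool_rot: [0.41, 0.912, -0.0, -0.001]
ft_force: [-0.5, 0.9, -0.2]
grip_width: 0.044
grip_force: 0.0
[ 0.44492593 -0.06798442  0.04162536] [ 4.09971367e-01  9.12097732e-01 -2.80169316e-05 -1.09780725e-03] [-0.50011099  0.9180245  -0.24722332]
```

View pics/w2.png

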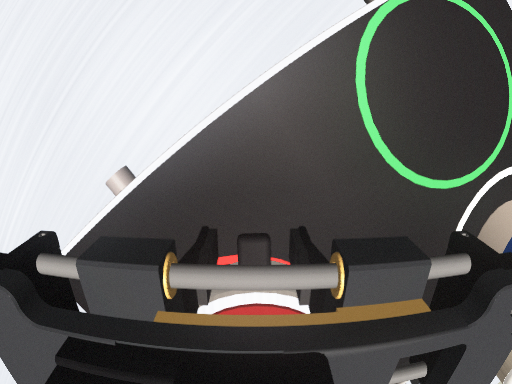

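The stub, at (254,245), sits midway between the fingers. I'll close on it.

```bash
python3 -m jog '{"dp":[[0,0,0],[0,0,0],[0,0,0],[0,0,0],[0,0,0]],"delta_rot":[[0,0,0],[0,0,0],[0,0,0],[0,0,0],[0,0,0]],"gripper":[-0.8,-0.8,-0.8,-0.8,-0.8]}' 25
python3 - <<'E'
from h import *
o=robot.get_obs();print(o["position"],o["ft_force"],o["moment"])
Q=R.from_quat(o["tool_rot"]);print(Q.as_matrix().round(4))
for c in("scene","side"):
    im=robot.camera(c);cv2.imwrite(f"pics/{c}2.png",im[:,:,::-1])
print((Q.inv().apply([.4752-.4942,.0944+.118,0])*1000).round(1))
E
```

```text
time: 3.4
position: [0.4459, -0.0679, 0.0431]
tool_rot: [0.409, 0.913, 0.0, 0.001]
ft_force: [0.8, 1.0, 4.7]
grip_width: 0.0179
grip_force: 24.9
[ 0.44585613 -0.06786495  0.04308381] [0.84086443 1.02932642 4.66946925] [ 0.19913849 -0.14964405  0.14631701]
[[-6.659e-01  7.461e-01  1.300e-03]
 [ 7.461e-01  6.659e-01 -5.000e-04]
 [-1.200e-03  6.000e-04 -1.000e+00]]
[ 1.711e+02  1.273e+02 -1.000e-01]
```

```bash
python3 -m jog '{"dp":[[3,2,0],[9,7,0],[18,13,0],[28,21,0],[38,28,0],[48,36,0],[58,43,0],[67,50,0],[74,55,0],[80,60,0],[84,63,0],[86,64,0]],"delta_rot":[[0,0,0],[0,0,0],[0,0,0],[0,0,0],[0,0,0],[0,0,0],[0,0,0],[0,0,0],[0,0,0],[0,0,0],[0,0,0],[0,0,0]],"gripper":[-0.8,-0.8,-0.8,-0.8,-0.8,-0.8,-0.8,-0.8,-0.8,-0.8,-0.8,-0.8]}' 25
python3 -m jog '{"dp":[[3,2,0],[9,7,0],[18,13,0],[28,21,0],[38,28,0],[48,36,0],[58,43,0],[67,50,0],[74,55,0],[80,60,0],[84,62,0],[85,63,0]],"delta_rot":[[0,0,0],[0,0,0],[0,0,0],[0,0,0],[0,0,0],[0,0,0],[0,0,0],[0,0,0],[0,0,0],[0,0,0],[0,0,0],[0,0,0]],"gripper":[-0.8,-0.8,-0.8,-0.8,-0.8,-0.8,-0.8,-0.8,-0.8,-0.8,-0.8,-0.8]}' 25
cat > look.py <<'E'
from h import *
import sys
for c,b in(("scene",(270,205,365,290)),("side",(230,195,315,280))):
    im=robot.camera(c)[:,:,::-1].copy();cv2.imwrite(f"pics/{c}_{sys.argv[1]}.png",im)
    g=pix(im,(45,100,50),(80,255,255),(b[0],b[1],b[2],b[3]))
    if len(g)>50: print("green",circ(onz(c,g,.03)),len(g))
    hsv=cv2.cvtColor(im,cv2.COLOR_BGR2HSV);l,t,r,bb=b
    red=(((hsv[:,:,0]<8)|(hsv[:,:,0]>172))&(hsv[:,:,1]>110)&(hsv[:,:,2]>50)).astype(np.uint8)
    k=np.zeros_like(red);k[t:bb,l:r]=red[t:bb,l:r]
    k=cv2.morphologyEx(k,cv2.MORPH_OPEN,np.ones((5,5),np.uint8));ys,xs=np.nonzero(k)
    if len(xs)>50: q=onz(c,np.c_[xs,ys],.073);print("pan",q.mean(0),(q.max(0)+q.min(0))/2,np.ptp(q,axis=0))
    print("blue",robot.search_frame("blue_pot",c)[:1])
o=robot.get_obs();print(o["position"],o["tool_rot"],o["ft_force"],o["time"])
E
python3 look.py a
python3 - <<'E'
import cv2,numpy as np
a=cv2.imread("pics/scene_a.png")[50:350,150:400];b=cv2.imread("pics/side_a.png")[60:310,150:370]
a=cv2.resize(a,(400,480));b=cv2.resize(b,(400,480));cv2.imwrite("pics/a.png",np.hstack([a,b]))
E
```

```text
time: 4.7
position: [0.4376, 0.0385, 0.043]
tool_rot: [0.409, 0.913, 0.0, 0.002]
ft_force: [1.3, -6.0, 4.9]
grip_width: 0.0177
grip_force: 24.9
time: 5.9
position: [0.4271, 0.1441, 0.043]
tool_rot: [0.409, 0.913, -0.0, 0.001]
ft_force: [0.4, -7.3, 6.4]
grip_width: 0.0176
grip_force: 24.9
green (array([0.47401786, 0.09481425]), np.float64(0.0671199575249711), np.float64(0.002188754762703798)) 290
pan [0.47705246 0.09056211] [0.47431904 0.09256418] [0.0926349  0.09413635]
blue [{'rect': [229.3, 242.3, 269.4, 291.4], 'score': 0.86}]
green (array([0.47491924, 0.09462432]), np.float64(0.0670029156260204), np.float64(0.002442094651070236)) 220
pan [0.4985502  0.06778494] [0.49809916 0.06840409] [0.04181433 0.04399949]
blue [{'rect': [194.3, 200.4, 233.1, 242.3], 'score': 0.66}]
[0.42708234 0.1441489  0.04301258] [4.09142200e-01 9.12470301e-01 1.96477835e-04 7.55650284e-04] [ 0.47739128 -2.93295955  5.69602059] 6.1
```

View pics/a.png

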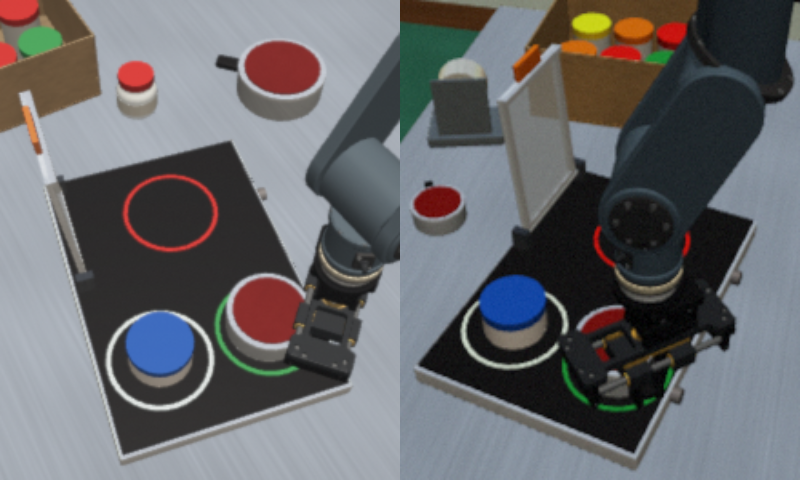

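The pan, at about (268,317) in the left half, looks centred in the green ring. I'll release, rise and measure.

```bash
python3 -m jog '{"dp":[[0,0,0],[0,0,0],[0,0,0],[0,0,-10],[0,0,-40],[0,0,-80],[0,0,-120],[0,0,-160],[0,0,-200],[0,0,-240],[0,0,-250],[0,0,-250]],"delta_rot":[[0,0,0],[0,0,0],[0,0,0],[0,0,0],[0,0,0],[0,0,0],[0,0,0],[0,0,0],[0,0,0],[0,0,0],[0,0,0],[0,0,0]],"gripper":[-0.1,-0.1,-0.1,-0.1,-0.1,-0.1,-0.1,-0.1,-0.1,-0.1,-0.1,-0.1]}' 25
python3 look.py b
python3 - <<'E'
from h import *
o=robot.get_obs();im=robot.camera("wrist")[:,:,::-1].copy();cv2.imwrite("pics/w3.png",im)
# cover tab orange in initial images
for c,b in(("scene",(155,95,210,225)),("side",(195,75,255,185))):
    p=pix(cv2.imread(f"pics/{c}0.png"),(5,150,120),(18,255,255),b);print(c,"tab px",p.mean(0),p.min(0),p.max(0),len(p))
    # project tab for hinge angles
    H=np.array([.6438,-.1622,.044]);y=np.radians(-10.9);x=np.array([np.cos(y),np.sin(y),0])
    for a in(1.4,1.5,1.57,1.65,1.75,1.85):
        print(a,proj(c,H+.221*(-np.cos(a)*x+np.sin(a)*np.array([0,0,1]))).round(1))
E
```

```text
time: 7.3
position: [0.427, 0.1445, 0.2945]
tool_rot: [0.409, 0.913, 0.001, 0.002]
ft_force: [-0.4, -0.5, 0.3]
grip_width: 0.0391
grip_force: 0.0
green (array([0.47388103, 0.0948543 ]), np.float64(0.06710421137422558), np.float64(0.002142160207101822)) 385
pan [0.47474282 0.09299184] [0.47431904 0.09213062] [0.0926349  0.09326923]
blue [{'rect': [228.4, 247.4, 269.7, 291.7], 'score': 0.67}]
green (array([0.47486017, 0.09439721]), np.float64(0.06704706494564139), np.float64(0.00247820451236953)) 360
pan [0.47397537 0.09363875] [0.47418182 0.09253594] [0.09335116 0.09442297]
blue [{'rect': [191.3, 201.2, 232.1, 244.4], 'score': 0.92}]
[0.42499    0.14424427 0.29079261] [ 0.40906528  0.91250251 -0.00101354 -0.00193286] [-0.12797168  0.51309178  0.43901322] 7.5
scene tab px [168.92553191 129.38297872] [164 117] [174 144] 94
1.4 [[199.7 124.9]]
1.5 [[188.2 126.5]]
1.57 [[180.1 128.1]]
1.65 [[170.9 130.5]]
1.75 [[159.6 134.2]]
1.85 [[148.7 138.6]]
side tab px [237.83030303  85.83636364] [213  81] [254  99] 165
1.4 [[240.4  98.3]]
1.5 [[232.3  95.5]]
1.57 [[226.7  93.9]]
1.65 [[220.3  92.6]]
1.75 [[212.6  91.8]]
1.85 [[205.3  91.8]]
```

The pan is within about 2 mm of the green centre. The cover is at about 1.67 rad. I'll go behind it, high, with fingers shut and the tool turned square to the hinge.

```bash
python3 -m jog '{"dp":[[0,0,-40],[-20,0,-60],[-60,0,-60],[-106,-1,-60],[-152,-1,-60],[-198,-1,-60],[-244,-1,-60],[-290,-1,-60],[-336,-1,-60],[-382,-1,-60],[-426,-1,-60],[-426,-1,-60]],"delta_rot":[[0,0,-0.06],[0,0,-0.12],[0,0,-0.18],[0,0,-0.25],[0,0,-0.32],[0,0,-0.39],[0,0,-0.46],[0,0,-0.53],[0,0,-0.6],[0,0,-0.653],[0,0,-0.653],[0,0,-0.653]],"gripper":[-1,-1,-1,-1,-1,-1,-1,-1,-1,-1,-1,-1]}' 25
python3 - <<'E'
from h import *
o=robot.get_obs();Q=R.from_quat(o["tool_rot"]);print(Q.as_matrix().round(3),o["q"].round(2))
H=np.array([.6438,-.1622,.0]);x=np.array([np.cos(-.19),np.sin(-.19),0])
print((Q.inv().apply(H+.065*x+[0,0,.245]-o["position"])*1000).round(1))
E
```

```text
time: 8.75
position: [0.7111, -0.1796, 0.3472]
tool_rot: [0.097, 0.995, -0.0, -0.002]
ft_force: [-0.1, -0.1, -0.7]
grip_width: 0.0005
grip_force: 0.0
[[-0.981  0.193 -0.004]
 [ 0.193  0.981 -0.   ]
 [ 0.004 -0.001 -1.   ]] [-0.4   0.6   0.95 -0.    1.59 -1.78]
[  4.    4.5 102.2]
```

```bash
python3 -m jog '{"dp":[[4,4,30],[4,4,70],[4,4,95],[4,4,102],[4,4,102]],"delta_rot":[[0,0,0],[0,0,0],[0,0,0],[0,0,0],[0,0,0]],"gripper":[-1,-1,-1,-1,-1]}' 25
python3 - <<'E'
from h import *
o=robot.get_obs();print(o["position"],o["tool_rot"],o["ft_force"])
a=robot.camera("scene")[:,:,::-1];b=robot.camera("side")[:,:,::-1]
cv2.imwrite("pics/c.png",np.hstack([cv2.resize(a[30:270,120:320],(400,480)),cv2.resize(b[30:270,120:320],(400,480))]))
E
```

```text
time: 9.25
position: [0.7048, -0.1688, 0.2482]
tool_rot: [0.095, 0.996, 0.001, -0.002]
ft_force: [-0.9, 0.1, -0.6]
grip_width: 0.0005
grip_force: 0.0
[ 0.70482207 -0.16884151  0.24823257] [ 9.46498276e-02  9.95507699e-01  7.69042040e-04 -2.28904101e-03] [-0.87525267  0.09652789 -0.63300475]
```

View pics/c.png

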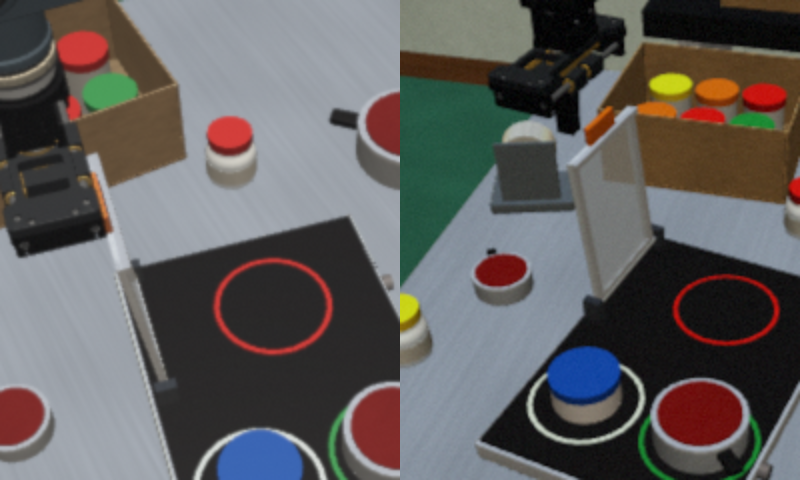

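The left half shows the gripper behind the cover, and in the right half the fingertip (570,120) is just behind the orange tab (600,125). I'll push along the arc.

```bash
python3 -m jog '{"dp":[[15,0,0],[30,0,0],[45,0,0],[61,0,0],[77,0,2],[92,0,5],[107,0,8],[122,0,12],[136,0,19],[150,0,26],[163,0,33],[175,0,41]],"delta_rot":[[0,0,0],[0,0,0],[0,0,0],[0,0,0],[0,0,0],[0,0,0],[0,0,0],[0,0,0],[0,0,0],[0,0,0],[0,0,0],[0,0,0]],"gripper":[-1,-1,-1,-1,-1,-1,-1,-1,-1,-1,-1,-1]}' 25
python3 - <<'E'
from h import *
o=robot.get_obs();p=o["position"];x=np.array([np.cos(-.19),np.sin(-.19)]);print("u",(p[:2]-[.6438,-.1622])@x,p,o["ft_force"])
a=robot.camera("scene")[:,:,::-1];b=robot.camera("side")[:,:,::-1]
cv2.imwrite("pics/d.png",np.hstack([cv2.resize(a[30:270,120:320],(400,480)),cv2.resize(b[30:270,120:320],(400,480))]))
E
```

```text
time: 10.55
position: [0.5361, -0.1374, 0.2123]
tool_rot: [0.095, 0.995, -0.001, 0.004]
ft_force: [1.6, 1.0, 0.9]
grip_width: 0.0004
grip_force: 0.6
u -0.11047775046359844 [ 0.53606164 -0.137429    0.21234218] [1.63604841 0.96572588 0.90411766]
```

View pics/d.png

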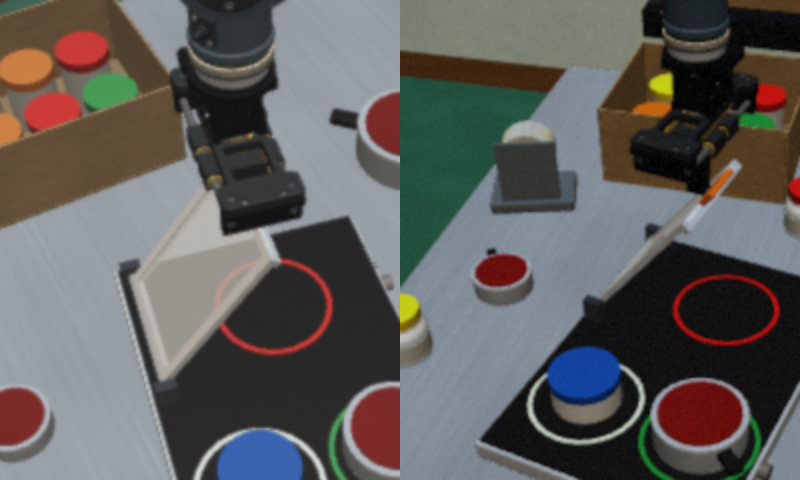

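The cover is coming down, now at about 0.9 rad, with the tab at (720,185) under the fingertip. I'll continue the arc.

```bash
python3 -m jog '{"dp":[[12,0,10],[23,0,21],[33,0,32],[43,0,44],[51,0,57],[59,0,71],[65,0,85],[71,0,99],[76,0,119],[80,0,139],[81,0,153],[81,0,161]],"delta_rot":[[0,0,0],[0,0,0],[0,0,0],[0,0,0],[0,0,0],[0,0,0],[0,0,0],[0,0,0],[0,0,0],[0,0,0],[0,0,0],[0,0,0]],"gripper":[-1,-1,-1,-1,-1,-1,-1,-1,-1,-1,-1,-1]}' 25
python3 -m jog '{"dp":[[0,0,1],[0,0,2],[0,0,2]],"delta_rot":[[0,0,0],[0,0,0],[0,0,0]],"gripper":[-1,-1,-1]}' 25
python3 -c "
from rig import robot
o=robot.get_obs();print(o['position'],o['ft_force'])"
```

```text
time: 11.85
position: [0.4562, -0.1222, 0.0486]
tool_rot: [0.095, 0.995, -0.0, 0.001]
ft_force: [-0.3, 0.3, 0.1]
grip_width: 0.0003
grip_force: 0.3
time: 12.15
position: [0.456, -0.1221, 0.0476]
tool_rot: [0.095, 0.996, -0.001, 0.002]
ft_force: [-0.0, -0.9, 5.0]
grip_width: 0.0003
grip_force: 2.2
[ 0.45602798 -0.12213114  0.04758442] [-0.02492049 -0.92966937  5.02823974]
```

```bash
python3 -m jog '{"dp":[[0,0,1],[0,0,2],[0,0,2],[0,0,0],[0,0,-15],[0,0,-50],[0,0,-95],[0,0,-140],[0,0,-180],[0,0,-200],[0,0,-200],[0,0,-200]],"delta_rot":[[0,0,0],[0,0,0],[0,0,0],[0,0,0],[0,0,0],[0,0,0],[0,0,0],[0,0,0],[0,0,0],[0,0,0],[0,0,0],[0,0,0]],"gripper":[-1,-1,-1,-1,-1,-1,-1,-1,-1,-1,-1,-1]}' 25
python3 look.py e
python3 - <<'E'
from h import *
b=cv2.imread("pics/side_e.png");a=cv2.imread("pics/scene_e.png")
cv2.imwrite("pics/e.png",np.hstack([cv2.resize(a[50:350,150:400],(400,480)),cv2.resize(b[60:310,150:370],(400,480))]))
H=np.array([.6438,-.1622,.044]);x=np.array([np.cos(-.19),np.sin(-.19),0])
for c,im in(("scene",a),("side",b)):
    p=pix(im,(5,150,120),(18,255,255),(190,110,345,230));print(c,p.mean(0) if len(p) else None,len(p),[proj(c,H+.221*(-np.cos(t)*x+np.sin(t)*np.array([0,0,1]))).round(1) for t in(0,.06,.12)])
E
```

```text
time: 13.35
position: [0.4539, -0.1209, 0.2462]
tool_rot: [0.095, 0.996, 0.0, -0.0]
ft_force: [-0.2, -0.2, -0.5]
grip_width: 0.0001
grip_force: 0.0
green (array([0.47385964, 0.09480767]), np.float64(0.06710561208355573), np.float64(0.0021536567466811573)) 387
pan [0.47478117 0.09291748] [0.47431904 0.09207818] [0.0926349  0.09316434]
blue [{'rect': [227.7, 244.1, 271.4, 292.3], 'score': 0.76}]
green (array([0.47486259, 0.09439008]), np.float64(0.06703266250867014), np.float64(0.0023523338298682196)) 339
pan [0.47400711 0.09362258] [0.47418182 0.092266  ] [0.09335116 0.09496285]
blue [{'rect': [191.9, 201.4, 231.4, 241.6], 'score': 0.77}]
[ 0.45351825 -0.12082301  0.24490492] [ 9.47789825e-02  9.95496383e-01  7.72572257e-04 -1.81623742e-03] [ 0.19353759  0.43338955 -0.15995439] 13.55
scene [285.63186813 170.81318681] 182 [array([[284.2, 171.1]]), array([[284.4, 167.7]]), array([[284.2, 164.4]])]
side [307.87857143 187.03571429] 140 [array([[307.9, 187.2]]), array([[308. , 183.3]]), array([[307.8, 179.2]])]
```

View pics/e.png

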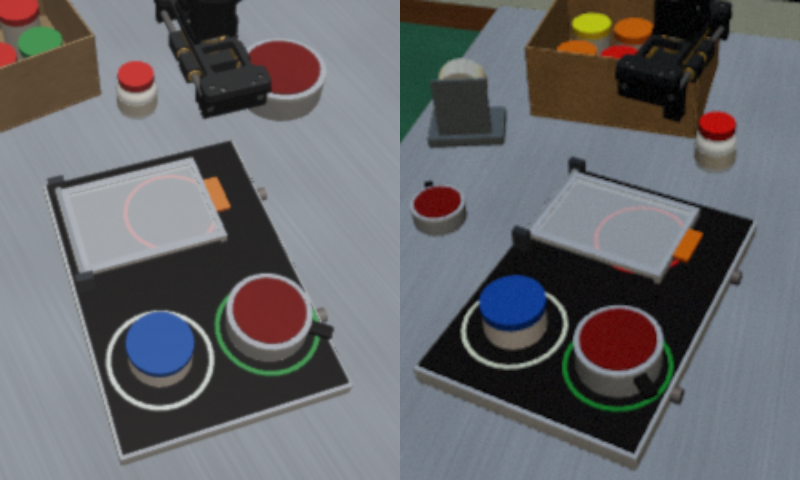

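The cover lies flat: the measured tab pixels match 0 rad in both views. The pan is centred in the green ring at (268,317), and the pot and tub are unmoved. I'm handing in.

```bash
python3 -c "
from rig import robot
print(robot.hand_in())"
```

```text
the job is handed in; nothing more can be done
None
```

The job is handed in, with no verdict returned: by my last camera check the pan stands about 2 mm from the green ring's centre, the cover is flat over the red place, the blue pot and red-capped tub show no visible shift, and the arm is clear of everything.

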